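# Pack two sample kits at the jar-filling bench

### The arm

A 7-joint arm with a two-finger parallel gripper is mounted at the origin on the work surface. World frame = base frame: x ahead of the robot, y to its left, z up, the work surface at z = 0. Lengths are in m, angles in rad, forces in N, time in s.
With the tool pointing down it reaches from about 0.4 to 0.85 m from the base axis. Payload 6.9 kg.
Tool frame: the origin (TCP) lies at the very end of the fingers, on their centre line; the grasp point (between the pads) lies 19 mm behind it; z points along the fingers, y is the line along which they close (so a half turn about z gives the same grasp; the last joint's range is limited). The gripper opens to 85 mm and grips with 20 to 120 N. Pads are 22 mm wide; open, the fingers measure 114 mm over their backs; the gripper's body (76 mm by 85 mm) begins 54 mm behind the grasp point. The pads swing forward as they close: fully open they stand 13 mm farther back than shut.
Start: joints at [1.296, 0.507, -0.238, 1.5, 0.126, 1.149, -0.155], TCP at [0.232, -0.58, 0.231] pointing down, gripper open.
Joint ranges: [-3.08, 3.08], [-0.24, 2.05], [-1.43, 1.35], [0, 2.5], [-1.52, 4.66], [0.17, 1.96], [-2.89, 2.89]. Speed limits (rad/s): [2.39, 2.39, 3.14, 3.14, 3.14, 3.14, 3.14].

### API

Orientations are given as a unit quaternion [x, y, z, w].
In Python, from workcell import * gives the robot as it stands.
- The arm moves only by the tool move_arm, never from a script. Its argument "plan" is a list of rows, each an object with "offset": the shift along the tool's x, y, z in mm, a list of three; "twist": the turn, a rotation vector about the tool's x, y, z in rad, a list of three. In form: [{"offset": [tx, ty, tz], "twist": [rx, ry, rz]}, ...]. A call has 1 to 12 rows; each row is the pose to reach, as a shift and turn from the pose commanded when the call began, along the tool's axes at that moment; what a row does not reach only later rows make up. A row lasts 1/10 s, in which the tool goes at most 50 mm and 8.59 degrees, less where a joint would pass 70% of its speed; a pose out of reach is approached as far as the arm can. A call with a gripper value outside its range is refused whole. "jaw" is the opening, from 0 (shut) to 1 (fully open), set as the call begins (left out, the last holds). The fingers move at their own pace and stop on an object; "force" is the grip in N (left out, the last holds). Time passes only in rows, so rows that repeat a pose let the fingers close. It gives the time, the measured TCP pose, the force, the opening and the grip force at its end, in the units of the state.
- observe(): the state, without advancing time (a new reading comes with each control period).
- camera(name): name is "side" or "top" or "wrist"; returns a dict with "frame" (400x640x3 uint8, red, green, blue), "fov_y" (degrees; the focal length in pixels is half the picture's height over the tangent of half this angle, whatever the lens; pixels are square), "cx", "cy" (the principal point, pixels), "rvec" (rotation vector, rad) and "tvec" (3), from world to camera coordinates, as OpenCV has them. Camera axes: x right, y down, z forward; pixel columns grow to the right and rows downward; lengths in m; the calibration is good to about 2 mm. A picture is of the moment at which its call begins. There is no depth.
- hand_in(): hands the job in; it is judged then, once.
The state is a dict: "time": time; "joint_positions": joint angles; "joint_vel": joint speeds; "joint_efforts": joint torques, N m; "tcp_pos": TCP position; "tool_rot": TCP orientation; "contact_force": force on the tool from outside, world axes, zero at the start; "wrist_torque": the same for the moment, N m; "finger_gap": finger opening in m; "gripper_force": force on a finger pad.
Only numpy, scipy, OpenCV 4.12 (cv2) and the standard library are available. Lean on these libraries where they do the work, as an engineer would, in place of code of your own. Each camera call takes 0.05 s, during which the arm holds its last target. There are 200 camera calls.

### The job

Make up two sample kits. The red tray gets the gold-lidded jar, the green-lidded jar and the carton; the blue tray gets the white-lidded jar and the red-lidded metal tin. Each jar and the tin stands upright on the floor of a square pocket of its own (either one), and the carton lies the same way up as now, flat in the long pocket; set the glass down gently and do not drop it, and leave the black-lidded jar, the scale and the tub of lids where they are.

Things in the scene. Friction and masses are not known exactly. Their poses are not given: they have to be found in the camera images.
- red_tray: kit tray fixed on the table, red walls with white pocket floors; 176 mm (its x) by 200 mm (its y), walls 18 mm high, pocket floors 4 mm above the table. Origin at the centre of its underside, z up. One long pocket on its -x side, centre (-46, 0) mm, 56 mm in x by 170 mm in y; two square pockets, 78 by 78 mm, on its +x side, centres (38, 46) and (38, -46) mm. Its -x side faces roughly towards the robot
- blue_tray: kit tray fixed on the table, blue walls with white pocket floors; 176 mm (its x) by 200 mm (its y), walls 18 mm high, pocket floors 4 mm above the table. Origin at the centre of its underside, z up. One long pocket on its -x side, centre (-46, 0) mm, 56 mm in x by 170 mm in y; two square pockets, 78 by 78 mm, on its +x side, centres (38, 46) and (38, -46) mm. Its -x side faces roughly towards the robot
- gold_jar: loose glass jar standing on the open table, ivory filling seen through the glass, gold (brass-coloured) screw lid; 50 mm across (lid 48 mm), 76 mm tall (glass body up to 61 mm), about 0.16 kg; stands upright; origin at the centre of its underside, z up its axis
- green_jar: loose glass jar standing on the open table, ivory filling seen through the glass, green screw lid; 50 mm across (lid 48 mm), 76 mm tall (glass body up to 61 mm), about 0.16 kg; stands upright; origin at the centre of its underside, z up its axis
- white_jar: loose glass jar standing on the open table, ivory filling seen through the glass, white screw lid; 50 mm across (lid 48 mm), 76 mm tall (glass body up to 61 mm), about 0.16 kg; stands upright; origin at the centre of its underside, z up its axis
- tin: loose round metal tin, bare metal side and flat red lid; 55 mm across, 58 mm tall, about 0.12 kg; stands upright; origin at the centre of its underside, z up
- carton: loose slim cardboard carton with a green band; 30 mm (its x) by 130 mm (its y, the long side) by 46 mm tall, about 0.06 kg; origin at the centre of its underside, z up
- black_jar: loose glass jar standing on the open table, ivory filling seen through the glass, black screw lid; 50 mm across (lid 48 mm), 76 mm tall (glass body up to 61 mm), about 0.16 kg; stands upright; origin at the centre of its underside, z up its axis; spare stock, not part of either kit: stays where it is
- scale: bench scale, white with a blue weighing plate, 200 by 180 mm, 66 mm high, 1.6 kg; origin at the centre of its underside; bystander on the robot's right
- tub: open clear plastic tub of loose grey lids with blue clips, 260 by 140 mm, 86 mm high, 1.5 kg; origin at the centre of its underside; bystander on the robot's left
Not all that is in view belongs to the job. What is meant by the carton is not orange or pink, and is the smaller of those in its own colour.

How it is judged:
By the outcome, as a careful person would: the job done as asked, in the order asked, and still so for the second after the job is handed in, with the robot touching nothing.
It also fails if it takes over 115 s, if anything falls off the work surface, if the arm or the gripper's body presses on something with over 40 N, if the wrist force passes 120 N, or if a joint passes its speed limit or range.

## Working session

There is one attempt and no reset: what is moved stays moved. The work goes in short steps, Python scripts to look and compute and a tool call to move; the robot and the scene stay as the last step left them, time stands still between calls to the robot, and variables do not carry over. Pictures are saved under pics/ and viewed, at most 14 in all, crops included, and the job is handed in when it is done.

Besides the shell and the picture viewer there is one more tool, called in YAML: its name, and indented under it one key for each argument. move_arm: Moves the arm, as the interface text tells. Its arguments: {"type":"object","properties":{"plan":{"type":"array"},"jaw":{"type":"number"},"force":{"type":"number"}},"required":["plan"]}

```bash
ls; mkdir -p pics; python3 - <<'E'
from workcell import *
import cv2,pickle
d={}
for n in ("top","side"):
    c=camera(n); d[n]=c; cv2.imwrite(f"pics/{n}0.png",c["frame"][:,:,::-1])
    print(n,c["fov_y"],c["cx"],c["cy"],c["rvec"],c["tvec"])
pickle.dump(d,open("cams0.pkl","wb"))
print(observe())
E
```

```text
pics
top 55.185378363673465 315.13833674625346 195.50788461043356 [ 2.1213926  -2.17490365  0.13995058] [-1.06148001e-03  4.04552118e-01  1.09221931e+00]
side 55.007819115099046 318.3187044016337 190.73026195059498 [ 0.34456888 -2.8225682   1.082296  ] [0.40531969 0.09603458 1.19662592]
{'time': 0.1, 'joint_positions': array([ 1.29551633,  0.50826973, -0.23754853,  1.50106092,  0.12567386,
        1.14891084, -0.15480326]), 'joint_vel': array([-0.00052919, -0.00193625,  0.00010019, -0.00189076,  0.00088033,
       -0.00099634, -0.00034444]), 'joint_efforts': array([-4.63519813e-03, -6.21846199e+01, -2.19464086e+00, -2.50209618e+01,
        1.25557618e-02,  7.83185038e-03, -2.20235086e-05]), 'tcp_pos': array([ 0.23205081, -0.57981856,  0.2304976 ]), 'tool_rot': array([ 9.81928668e-01,  1.89249569e-01, -1.57411275e-04, -8.16256219e-04]), 'contact_force': array([0.52053459, 0.900691  , 0.47634942]), 'wrist_torque': array([-0.04554107, -0.01528515, -0.05043523]), 'gripper_force': 0.0, 'finger_gap': 0.08543875815153135}
```

View pics/top0.png

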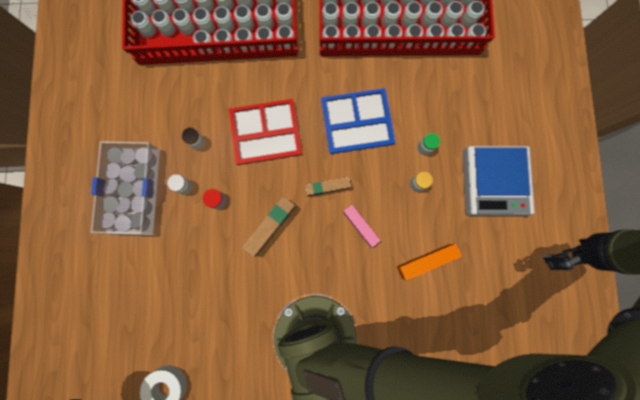

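View pics/side0.png

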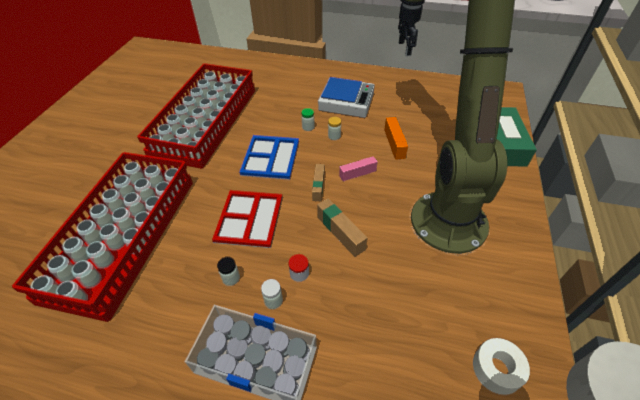

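Top view: trays are red at (265,131) and blue at (358,121). The green lid is at (431,141), gold (424,180), white (178,183), red tin (213,198) and black (191,135). There are two brown cartons with a green band, a large one at (270,227) and a small one at (328,187). Orange (430,261) and pink (361,226) are ruled out by colour, so the smaller brown one at (328,187) fits. I'll confirm it in a crop.

```bash
cat > h.py <<'E'
import numpy as np,cv2,pickle
from scipy.spatial.transform import Rotation as R
def K(c):
    f=200/np.tan(np.radians(c["fov_y"]/2)); return np.array([[f,0,c["cx"]],[0,f,c["cy"]],[0,0,1]])
def ray(c,uv,z):
    "pixel -> world point at height z"
    Rm=cv2.Rodrigues(np.array(c["rvec"],float))[0]; o=-Rm.T@np.array(c["tvec"])
    d=Rm.T@np.linalg.inv(K(c))@np.array([uv[0],uv[1],1.]); return o+d*(z-o[2])/d[2]
def proj(c,P):
    return cv2.projectPoints(np.array(P,float).reshape(-1,3),np.array(c["rvec"],float),np.array(c["tvec"],float),K(c),None)[0][:,0]
def blob(mask,near,box=25):
    "largest blob near a pixel: centroid, area, minAreaRect"
    m=np.zeros_like(mask); x,y=near; s=np.s_[max(0,y-box):y+box,max(0,x-box):x+box]; m[s]=mask[s]
    n,l,st,ce=cv2.connectedComponentsWithStats(m); i=1+np.argmax(st[1:,4])
    return ce[i],st[i,4],cv2.minAreaRect(np.argwhere(l==i)[:,::-1].astype(np.float32))
E
python3 - <<'E'
from h import *
d=pickle.load(open("cams0.pkl","rb")); 
crop=cv2.resize(d["top"]["frame"][165:265,235:395],None,fx=5,fy=5,interpolation=cv2.INTER_CUBIC)
cv2.imwrite("pics/carton.png",crop[:,:,::-1])
lid={"gold":((15,28),120,.076,(424,180),(335,122)),"green":((50,75),120,.076,(431,141),(308,113)),"tin":((-8,8),150,.058,(213,198),(299,262))}
for n in ("top","side"):
    c=d[n]; h=cv2.cvtColor(c["frame"],cv2.COLOR_RGB2HSV).astype(int); H=(h[...,0]+90)%180-90
    for k,(r,s,z,*px) in lid.items():
        m=((H>=r[0])&(H<=r[1])&(h[...,1]>s)&(h[...,2]>60)).astype(np.uint8)
        ce,a,_=blob(m,px[n=="side"],14); print(n,k,ce.round(1),a,ray(c,ce,z).round(4))
    for k,p,m in (("white",((178,183),(272,287)),(h[...,1]<40)&(h[...,2]>185)),("black",((191,135),(228,265)),h[...,2]<45)):
        ce,a,_=blob(m.astype(np.uint8),p[n=="side"],12); print(n,k,ce.round(1),a,ray(c,ce,.076).round(4))
    # trays: outer colour region
    for k,r,p in (("red",(-8,8),((265,131),(249,218))),("blue",(105,125),((358,121),(270,157)))):
        m=((H>=r[0])&(H<=r[1])&(h[...,1]>130)&(h[...,2]>60)).astype(np.uint8)
        ce,a,rc=blob(m,p[n=="side"],42)
        m2=np.zeros(m.shape,np.uint8);x,y=p[n=="side"];m2[y-42:y+42,x-42:x+42]=m[y-42:y+42,x-42:x+42]
        cs=max(cv2.findContours(m2,cv2.RETR_EXTERNAL,2)[0],key=cv2.contourArea)
        W=np.array([ray(c,q[0]+0.0,.018)[:2] for q in cs],np.float32)
        print(n,k,cv2.minAreaRect(W))
    p=((328,187),(319,182))[n=="side"]
    m=((H>=8)&(H<=80)&(h[...,2]>0)).astype(np.uint8)
E
```

```text
top gold [424.3 179.3] 302 [ 0.436 -0.319  0.076]
top green [431.3 140.8] 199 [ 0.5466 -0.3459  0.076 ]
top tin [211.5 197.7] 293 [0.4016 0.284  0.058 ]
top white [175.3 182.2] 192 [0.4456 0.3817 0.076 ]
top black [189. 129.] 1 [0.5998 0.3463 0.076 ]
top red ((0.6070154309272766, 0.13677021861076355), (0.18003906309604645, 0.20286825299263), 7.816556930541992)Traceback (most recent call last):
  File "<stdin>", line 16, in <module>
  File "h.py", line 14, in blob
    n,l,st,ce=cv2.connectedComponentsWithStats(m); i=1+np.argmax(st[1:,4])
                                                       ~~~~~~~~~^^^^^^^^^^
    return _wrapfunc(a, 'argmax', axis=axis, out=out, **kwds)
    return bound(*args, **kwds)
ValueError: attempt to get argmax of an empty sequence
```

View pics/carton.png

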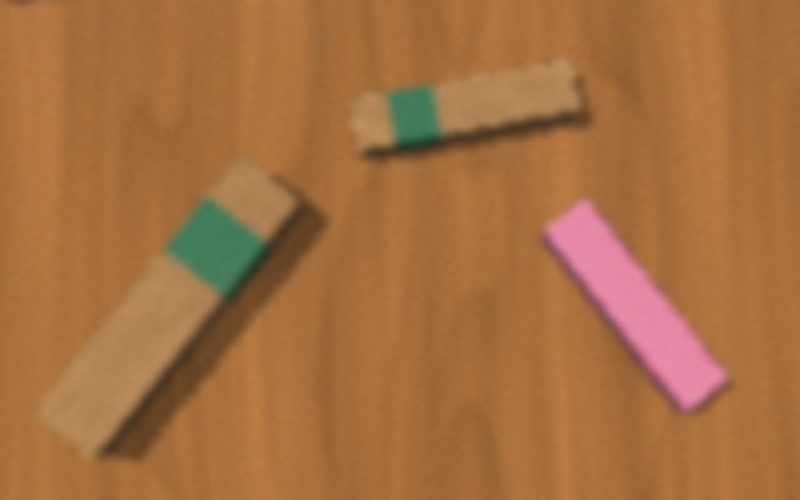

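Crop: the upper carton, corners about (352,95), (570,60), (583,110), (362,152), is clearly the smaller brown one, so it is the one meant.

```bash
python3 - <<'E'
from h import *
d=pickle.load(open("cams0.pkl","rb")); 
lid={"gold":((15,28),120,.076,(424,180),(335,122)),"green":((50,75),120,.076,(431,141),(308,113)),"tin":((-8,8),150,.058,(213,198),(299,262))}
for n in ("top","side"):
    c=d[n]; h=cv2.cvtColor(c["frame"],cv2.COLOR_RGB2HSV).astype(int); H=(h[...,0]+90)%180-90
    for k,(r,s,z,*px) in lid.items():
        m=((H>=r[0])&(H<=r[1])&(h[...,1]>s)&(h[...,2]>60)).astype(np.uint8)
        if k=="gold": m&=(h[...,2]>190).astype(np.uint8)
        ce,a,_=blob(m,px[n=="side"],14); print(n,k,ce.round(1),a,ray(c,ce,z).round(4))
    ce,a,_=blob(((h[...,1]<40)&(h[...,2]>185)).astype(np.uint8),((178,183),(272,287))[n=="side"],12); print(n,"white",ce.round(1),a,ray(c,ce,.076).round(4))
    for k,r,p in (("red",(-8,8),((265,131),(249,218))),("blue",(105,125),((358,121),(270,157)))):
        m=((H>=r[0])&(H<=r[1])&(h[...,1]>130)&(h[...,2]>60)).astype(np.uint8)
        m2=np.zeros(m.shape,np.uint8);x,y=p[n=="side"];b=42 if n=="top" else 36;m2[y-b:y+b,x-b:x+b]=m[y-b:y+b,x-b:x+b]
        cs=max(cv2.findContours(m2,cv2.RETR_EXTERNAL,2)[0],key=cv2.contourArea)
        W=np.array([ray(c,q[0],.018)[:2] for q in cs],np.float32)
        print(n,k,cv2.minAreaRect(W))
c=d["top"]
P=[ray(c,(235+u/5-.4,165+v/5-.4),.046)[:2] for u,v in((352,95),(570,60),(583,110),(362,152))]
print(np.round(P,3),np.mean(P,0))
print("black",ray(c,(190,134),.076)," big",ray(c,(270,222),.05),"base/pink/orange/tub/scale",ray(c,(361,226),.03),ray(c,(158,180),.086),ray(c,(466,180),.066))
j=cv2.resize(d["side"]["frame"][85:225,230:390],None,fx=5,fy=4,interpolation=2)
E
```

```text
top gold [423.9 179.2] 207 [ 0.4361 -0.3179  0.076 ]
top green [431.3 140.8] 199 [ 0.5466 -0.3459  0.076 ]
top tin [211.5 197.7] 293 [0.4016 0.284  0.058 ]
top white [175.3 182.2] 192 [0.4456 0.3817 0.076 ]
top red ((0.6070154309272766, 0.13677021861076355), (0.18003906309604645, 0.20286825299263), 7.816556930541992)Traceback (most recent call last):
  File "<stdin>", line 14, in <module>
ValueError: max() iterable argument is empty
```

```bash
python3 - <<'E'
from h import *
d=pickle.load(open("cams0.pkl","rb")); 
lid={"gold":((15,28),120,.076,(424,180),(335,122)),"green":((50,75),120,.076,(431,141),(308,113)),"tin":((-8,8),150,.058,(213,198),(299,262))}
for n in ("top","side"):
    c=d[n]; h=cv2.cvtColor(c["frame"],cv2.COLOR_RGB2HSV).astype(int); H=(h[...,0]+90)%180-90
    if n=="side":
      for k,(r,s,z,*px) in lid.items():
        m=((H>=r[0])&(H<=r[1])&(h[...,1]>s)&(h[...,2]>60)).astype(np.uint8)
        if k=="gold": m&=(h[...,2]>190).astype(np.uint8)
        ce,a,_=blob(m,px[1],14); print(n,k,ce.round(1),a,ray(c,ce,z).round(4))
      ce,a,_=blob(((h[...,1]<40)&(h[...,2]>185)).astype(np.uint8),(272,287),12); print(n,"white",ce.round(1),a,ray(c,ce,.076).round(4))
    for k,r,p in (("red",(-8,8),((265,131),(249,218))),("blue",(-80,-55),((358,121),(270,157)))):
        m=((H>=r[0])&(H<=r[1])&(h[...,1]>130)&(h[...,2]>60)).astype(np.uint8)
        m2=np.zeros(m.shape,np.uint8);x,y=p[n=="side"];b=42 if n=="top" else 36;m2[y-b:y+b,x-b:x+b]=m[y-b:y+b,x-b:x+b]
        cs=max(cv2.findContours(m2,cv2.RETR_EXTERNAL,2)[0],key=cv2.contourArea)
        W=np.array([ray(c,q[0],.018)[:2] for q in cs],np.float32)
        print(n,k,cv2.minAreaRect(W))
c=d["top"]
P=[ray(c,(235+u/5-.4,165+v/5-.4),.046)[:2] for u,v in((352,95),(570,60),(583,110),(362,152))]
print(np.round(P,3),np.mean(P,0))
print("black",ray(c,(190,134),.076)," big",ray(c,(270,222),.05),"pink/tub/scale",ray(c,(361,226),.03),ray(c,(158,180),.086),ray(c,(466,180),.066))
E
```

```text
top red ((0.6070154309272766, 0.13677021861076355), (0.18003906309604645, 0.20286825299263), 7.816556930541992)
top blue ((0.6324961185455322, -0.14499783515930176), (0.17491142451763153, 0.19533859193325043), 7.06025505065918)
side gold [334.4 120. ] 69 [ 0.4363 -0.3196  0.076 ]
side green [307.1 112.7] 91 [ 0.5466 -0.3394  0.076 ]
side tin [298.  262.9] 298 [0.4015 0.2875 0.058 ]
side white [270.2 287.1] 231 [0.4461 0.3821 0.076 ]
side red ((0.6068135499954224, 0.14038994908332825), (0.179287850856781, 0.20873847603797913), 7.768364906311035)
side blue ((0.632965624332428, -0.1398405134677887), (0.17617979645729065, 0.20941315591335297), 7.0861334800720215)
[[ 0.437  0.017]
 [ 0.455 -0.109]
 [ 0.425 -0.116]
 [ 0.404  0.012]] [ 0.43026758 -0.04895852]
black [0.58489684 0.34313714 0.076     ]  big [0.32860808 0.11888424 0.05      ] pink/tub/scale [ 0.31192229 -0.14127166  0.03      ] [0.4513159  0.42676931 0.086     ] [ 0.43258349 -0.43945283  0.066     ]
```

```bash
cat >> h.py <<'E'
def rel(p,yaw_deg,s):
    "offset (mm) and twist from pose s to tool-down pose p with tool y at yaw_deg"
    R0=R.from_quat(s["tool_rot"]); a=np.radians(yaw_deg); y=np.array([np.cos(a),np.sin(a),0]); z=np.array([0,0,-1.])
    R1=R.from_matrix(np.c_[np.cross(y,z),y,z])
    return (R0.inv().apply(np.array(p)-s["tcp_pos"])*1000).round(1),(R0.inv()*R1).as_rotvec().round(4)
E
python3 - <<'E'
from h import *
from workcell import observe
print(rel([.436,-.319,.14],7.5,observe()))
E
```

```text
(array([ 286.3, -166.2,   90.8]), array([-1.4000e-03, -1.1000e-03, -1.3209e+00]))
```

move_arm:
  plan:
    - {"offset":[286,-166,60],"twist":[-0.0014,-0.0011,-1.321]}
    - {"offset":[286,-166,60],"twist":[-0.0014,-0.0011,-1.321]}
    - {"offset":[286,-166,60],"twist":[-0.0014,-0.0011,-1.321]}
    - {"offset":[286,-166,60],"twist":[-0.0014,-0.0011,-1.321]}
    - {"offset":[286,-166,60],"twist":[-0.0014,-0.0011,-1.321]}
    - {"offset":[286,-166,60],"twist":[-0.0014,-0.0011,-1.321]}
    - {"offset":[286,-166,60],"twist":[-0.0014,-0.0011,-1.321]}
    - {"offset":[286,-166,90],"twist":[-0.0014,-0.0011,-1.321]}
    - {"offset":[286,-166,90],"twist":[-0.0014,-0.0011,-1.321]}
    - {"offset":[286,-166,90],"twist":[-0.0014,-0.0011,-1.321]}
    - {"offset":[286,-166,90],"twist":[-0.0014,-0.0011,-1.321]}
    - {"offset":[286,-166,90],"twist":[-0.0014,-0.0011,-1.321]}
  jaw: 1
  force: 30

```text
time: 1.3
tcp_pos: [0.4362, -0.3203, 0.1417]
tool_rot: [0.661, 0.751, -0.0, 0.001]
contact_force: [0.2, -0.2, -0.7]
finger_gap: 0.085
gripper_force: 0.0
```

```bash
python3 - <<'E'
from h import *
from workcell import *
c=camera("wrist"); cv2.imwrite("pics/w1.png",c["frame"][:,:,::-1]); pickle.dump(c,open("w1.pkl","wb"))
s=observe(); print(s["tcp_pos"],s["tool_rot"],s["joint_positions"],s["time"],c["fov_y"],c["rvec"],c["tvec"])
print(rel([.436,-.319,.03],7.5,s)); print(proj(c,[[.436,-.319,.076],[.5466,-.3425,.076]]))
E
```

```text
[ 0.43619398 -0.32023218  0.14178288] [ 6.60396466e-01  7.50916026e-01 -3.97687261e-04  1.21332037e-03] [ 0.98560061  0.51664173 -0.60100654  1.84683024  0.36992179  0.88886532
  0.33704012] 1.35 58.50486555205728 [-2.85391908 -0.18236298 -0.02626614] [-0.39170995 -0.37013436  0.18793398]
(array([ 1.500e+00, -1.000e-01,  1.118e+02]), array([ 0.001 ,  0.0023, -0.0028]))
[[315.5437838  211.2654618 ]
 [481.86519239 266.61782378]]
```

View pics/w1.png

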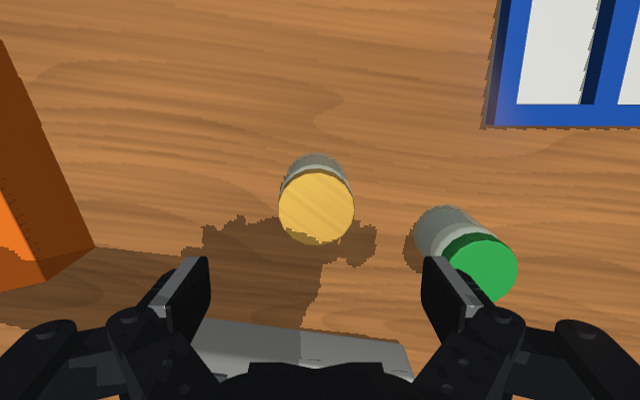

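Wrist view: the gold lid is centred at (316,207) between the pads, against a predicted (315,211). The green lid is at (485,267), as predicted. I'll shift about 3 mm and descend.

move_arm:
  plan:
    - {"offset":[4,0,40],"twist":[0.001,0.002,-0.003]}
    - {"offset":[4,0,80],"twist":[0.001,0.002,-0.003]}
    - {"offset":[4,0,105],"twist":[0.001,0.002,-0.003]}
    - {"offset":[4,0,115],"twist":[0.001,0.002,-0.003]}
    - {"offset":[4,0,115],"twist":[0.001,0.002,-0.003]}
    - {"offset":[4,0,115],"twist":[0.001,0.002,-0.003]}

```text
time: 1.95
tcp_pos: [0.4364, -0.3164, 0.0274]
tool_rot: [0.658, 0.753, 0.0, 0.0]
contact_force: [0.1, 0.5, 0.6]
finger_gap: 0.0851
gripper_force: 0.0
```

move_arm:
  plan:
    - {"offset":[0,0,0],"twist":[0,0,0]}
    - {"offset":[0,0,0],"twist":[0,0,0]}
    - {"offset":[0,0,0],"twist":[0,0,0]}
    - {"offset":[0,0,0],"twist":[0,0,0]}
    - {"offset":[0,0,0],"twist":[0,0,0]}
    - {"offset":[0,0,0],"twist":[0,0,0]}
    - {"offset":[0,0,0],"twist":[0,0,0]}
    - {"offset":[0,0,0],"twist":[0,0,0]}
  jaw: 0
  force: 30

```text
time: 2.75
tcp_pos: [0.4361, -0.3165, 0.0274]
tool_rot: [0.658, 0.753, -0.0, 0.001]
contact_force: [-0.8, 1.4, 6.9]
finger_gap: 0.0493
gripper_force: 30.2
```

```bash
python3 - <<'E'
from h import *
from workcell import *
s=observe(); print(s["tcp_pos"],s["finger_gap"],s["gripper_force"],s["contact_force"])
t=s["tcp_pos"]; 
for p in ([.6384,.1887,.15],[.6384,.1887,t[2]+.004]): print(rel(p,7.5,s))
E
```

```text
[ 0.43605811 -0.3164974   0.02742995] 0.049339653347626765 30.233626663684845 [-0.76243576  1.38043305  6.87184768]
(array([ 473.6,  267.9, -123. ]), array([0.0004, 0.0011, 0.0027]))
(array([473.7, 267.8,  -4.4]), array([0.0004, 0.0011, 0.0027]))
```

move_arm:
  plan:
    - {"offset":[0,0,-30],"twist":[0,0,0.003]}
    - {"offset":[0,0,-75],"twist":[0,0,0.003]}
    - {"offset":[0,0,-123],"twist":[0,0,0.003]}
    - {"offset":[33,19,-123],"twist":[0,0,0.003]}
    - {"offset":[72,41,-123],"twist":[0,0,0.003]}
    - {"offset":[115,65,-123],"twist":[0,0,0.003]}
    - {"offset":[158,89,-123],"twist":[0,0,0.003]}
    - {"offset":[201,113,-123],"twist":[0,0,0.003]}
    - {"offset":[244,138,-123],"twist":[0,0,0.003]}
    - {"offset":[287,162,-123],"twist":[0,0,0.003]}
    - {"offset":[330,186,-123],"twist":[0,0,0.003]}
    - {"offset":[373,210,-123],"twist":[0,0,0.003]}

```text
time: 3.95
tcp_pos: [0.5943, 0.0833, 0.1496]
tool_rot: [0.659, 0.752, -0.0, -0.0]
contact_force: [1.0, -0.9, -1.5]
finger_gap: 0.0496
gripper_force: 32.5
```

move_arm:
  plan:
    - {"offset":[43,24,0],"twist":[0,0,0]}
    - {"offset":[80,45,0],"twist":[0,0,0]}
    - {"offset":[100,57,0],"twist":[0,0,0]}
    - {"offset":[101,58,15],"twist":[0,0,0]}
    - {"offset":[101,58,50],"twist":[0,0,0]}
    - {"offset":[101,58,80],"twist":[0,0,0]}
    - {"offset":[101,58,90],"twist":[0,0,0]}
    - {"offset":[101,58,90],"twist":[0,0,0]}

```text
time: 4.75
tcp_pos: [0.6372, 0.188, 0.0577]
tool_rot: [0.66, 0.752, -0.002, -0.001]
contact_force: [0.0, -0.0, -1.6]
finger_gap: 0.0495
gripper_force: 32.4
```

```bash
python3 - <<'E'
from h import *
from workcell import *
c=camera("wrist"); cv2.imwrite("pics/w2.png",c["frame"][:,:,::-1])
s=observe(); print(s["tcp_pos"],s["finger_gap"],s["contact_force"],rel([.6384,.1887,.0314],7.5,s))
E
```

```text
[0.63816615 0.18872953 0.05940543] 0.04934258226271597 [ 0.32906499 -0.00931609 -1.41457339] (array([-0.1,  0.3, 28. ]), array([-0.0014, -0.0002, -0.0005]))
```

View pics/w2.png

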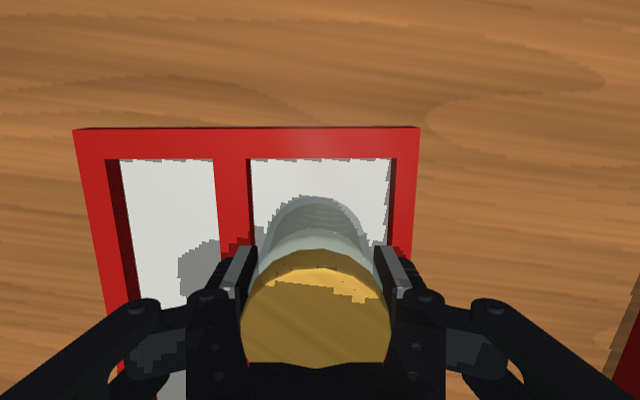

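The jar is centred over the far square pocket: the jar base spans about 272–367 and the pocket 248–395. I'll lower it gently.

move_arm:
  plan:
    - {"offset":[0,0,10],"twist":[0,0,0]}
    - {"offset":[0,0,18],"twist":[0,0,0]}
    - {"offset":[0,0,23],"twist":[0,0,0]}
    - {"offset":[0,0,25],"twist":[0,0,0]}
    - {"offset":[0,0,26],"twist":[0,0,0]}
    - {"offset":[0,0,27],"twist":[0,0,0]}
    - {"offset":[0,0,27.5],"twist":[0,0,0]}
    - {"offset":[0,0,27.5],"twist":[0,0,0]}

```text
time: 5.6
tcp_pos: [0.6383, 0.1894, 0.0319]
tool_rot: [0.659, 0.752, 0.0, -0.0]
contact_force: [-0.4, 0.6, -2.4]
finger_gap: 0.0493
gripper_force: 32.4
```

```bash
python3 - <<'E'
from h import *
from workcell import *
s=observe(); print(s["tcp_pos"],s["finger_gap"],s["contact_force"])
E
```

```text
[0.63831481 0.18943878 0.03194954] 0.049271293885288434 [-0.36391262  0.61582217 -2.44740664]
```

move_arm:
  plan:
    - {"offset":[0,0,0.5],"twist":[0,0,0]}
    - {"offset":[0,0,1],"twist":[0,0,0]}
    - {"offset":[0,0,1],"twist":[0,0,0]}

```text
time: 5.9
tcp_pos: [0.6384, 0.1895, 0.0315]
tool_rot: [0.659, 0.752, 0.0, -0.0]
contact_force: [-1.6, -0.7, 4.5]
finger_gap: 0.0492
gripper_force: 33.0
```

move_arm:
  plan:
    - {"offset":[0,0,0],"twist":[0,0,0]}
    - {"offset":[0,0,0],"twist":[0,0,0]}
    - {"offset":[0,0,0],"twist":[0,0,0]}
    - {"offset":[0,0,0],"twist":[0,0,0]}
    - {"offset":[0,0,-15],"twist":[0,0,0]}
    - {"offset":[0,0,-55],"twist":[0,0,0]}
    - {"offset":[0,0,-100],"twist":[0,0,0]}
    - {"offset":[0,0,-110],"twist":[0,0,0]}
    - {"offset":[-515,-160,-110],"twist":[0,0,0]}
    - {"offset":[-515,-160,-110],"twist":[0,0,0]}
    - {"offset":[-515,-160,-110],"twist":[0,0,0]}
    - {"offset":[-515,-160,-110],"twist":[0,0,0]}
  jaw: 0.85

```text
time: 7.1
tcp_pos: [0.604, -0.0095, 0.1416]
tool_rot: [0.659, 0.752, 0.0, 0.0]
contact_force: [1.1, -0.8, -0.6]
finger_gap: 0.0726
gripper_force: 0.0
```

```bash
python3 - <<'E'
from h import *
from workcell import *
s=observe(); print(s["tcp_pos"],s["finger_gap"],s["contact_force"],rel([.548,-.343,.1415],7.5,s))
E
```

```text
[ 0.60398005 -0.00949287  0.1416335 ] 0.07255830489833284 [ 1.11218004 -0.76418466 -0.5745513 ] (array([-3.233e+02, -9.920e+01,  1.000e-01]), array([ 0.0003, -0.    ,  0.0005]))
```

move_arm:
  plan:
    - {"offset":[-323,-99,0],"twist":[0,0,0]}
    - {"offset":[-323,-99,0],"twist":[0,0,0]}
    - {"offset":[-323,-99,0],"twist":[0,0,0]}
    - {"offset":[-323,-99,0],"twist":[0,0,0]}
    - {"offset":[-323,-99,0],"twist":[0,0,0]}
    - {"offset":[-323,-99,0],"twist":[0,0,0]}
    - {"offset":[-323,-99,0],"twist":[0,0,0]}
    - {"offset":[-323,-99,0],"twist":[0,0,0]}
  jaw: 1

```text
time: 7.9
tcp_pos: [0.5454, -0.3492, 0.1405]
tool_rot: [0.663, 0.749, -0.002, 0.0]
contact_force: [-0.1, 1.0, -0.8]
finger_gap: 0.0853
gripper_force: 0.0
```

```bash
python3 - <<'E'
from h import *
from workcell import *
c=camera("wrist"); cv2.imwrite("pics/w3.png",c["frame"][:,:,::-1])
s=observe(); h=cv2.cvtColor(c["frame"],cv2.COLOR_RGB2HSV)
ce,a,_=blob(((h[...,0]>45)&(h[...,0]<80)&(h[...,1]>120)&(h[...,2]>90)).astype(np.uint8),(316,207),60)
p=ray(c,ce,.076); print(s["tcp_pos"],ce,a,p,rel([p[0],p[1],.027],7.5,s))
E
```

```text
[ 0.54677397 -0.34491516  0.14068319] [320.53176044 209.70666969] 4408 [ 0.54778257 -0.34624038  0.076     ] (array([ -1.4,   1. , 113.7]), array([-0.0014,  0.0007, -0.0063]))
```

move_arm:
  plan:
    - {"offset":[-2,0,40],"twist":[0,0,0]}
    - {"offset":[-2,0,80],"twist":[0,0,0]}
    - {"offset":[-2,0,105],"twist":[0,0,0]}
    - {"offset":[-2,0,114],"twist":[0,0,0]}
    - {"offset":[-2,0,114],"twist":[0,0,0]}
    - {"offset":[-2,0,114],"twist":[0,0,0]}

```text
time: 8.55
tcp_pos: [0.5499, -0.3424, 0.0283]
tool_rot: [0.659, 0.752, 0.0, 0.001]
contact_force: [0.4, -0.9, 0.9]
finger_gap: 0.0853
gripper_force: 0.0
```

move_arm:
  plan:
    - {"offset":[0,0,0],"twist":[0,0,0]}
    - {"offset":[0,0,0],"twist":[0,0,0]}
    - {"offset":[0,0,0],"twist":[0,0,0]}
    - {"offset":[0,0,0],"twist":[0,0,0]}
    - {"offset":[0,0,0],"twist":[0,0,0]}
    - {"offset":[0,0,0],"twist":[0,0,0]}
    - {"offset":[0,0,0],"twist":[0,0,0]}
    - {"offset":[0,0,0],"twist":[0,0,0]}
  jaw: 0

```text
time: 9.35
tcp_pos: [0.549, -0.3432, 0.028]
tool_rot: [0.659, 0.752, -0.0, 0.0]
contact_force: [-1.7, 0.0, 5.2]
finger_gap: 0.0491
gripper_force: 30.6
```

```bash
python3 - <<'E'
from h import *
from workcell import *
s=observe(); print(s["tcp_pos"],rel([.6509,.0976,s["tcp_pos"][2]+.004],7.5,s))
E
```

```text
[ 0.54900699 -0.34321607  0.02800524] (array([423.8, 158.5,  -4.3]), array([ 0.0004,  0.0008, -0.0002]))
```

move_arm:
  plan:
    - {"offset":[0,0,-30],"twist":[0,0,0]}
    - {"offset":[0,0,-75],"twist":[0,0,0]}
    - {"offset":[0,0,-120],"twist":[0,0,0]}
    - {"offset":[33,12,-122],"twist":[0,0,0]}
    - {"offset":[75,28,-122],"twist":[0,0,0]}
    - {"offset":[120,45,-122],"twist":[0,0,0]}
    - {"offset":[166,62,-122],"twist":[0,0,0]}
    - {"offset":[212,79,-122],"twist":[0,0,0]}
    - {"offset":[258,96,-122],"twist":[0,0,0]}
    - {"offset":[304,113,-122],"twist":[0,0,0]}
    - {"offset":[350,130,-122],"twist":[0,0,0]}
    - {"offset":[390,145,-122],"twist":[0,0,0]}

```text
time: 10.55
tcp_pos: [0.6415, 0.0657, 0.1492]
tool_rot: [0.659, 0.752, 0.0, -0.0]
contact_force: [0.4, -0.4, -1.9]
finger_gap: 0.0491
gripper_force: 32.1
```

move_arm:
  plan:
    - {"offset":[25,10,0],"twist":[0,0,0]}
    - {"offset":[34,13,0],"twist":[0,0,0]}
    - {"offset":[34,13,0],"twist":[0,0,0]}
    - {"offset":[34,13,20],"twist":[0,0,0]}
    - {"offset":[34,13,55],"twist":[0,0,0]}
    - {"offset":[34,13,82],"twist":[0,0,0]}
    - {"offset":[34,13,90],"twist":[0,0,0]}
    - {"offset":[34,13,90],"twist":[0,0,0]}
    - {"offset":[34,13,90],"twist":[0,0,0]}

```text
time: 11.45
tcp_pos: [0.6508, 0.0974, 0.0601]
tool_rot: [0.66, 0.751, 0.0, 0.0]
contact_force: [0.3, -0.9, -2.2]
finger_gap: 0.0489
gripper_force: 32.0
```

```bash
python3 - <<'E'
from h import *
from workcell import *
c=camera("wrist"); cv2.imwrite("pics/w4.png",c["frame"][:,:,::-1])
s=observe(); print(s["tcp_pos"],s["finger_gap"],s["contact_force"],rel([.6509,.0976,.032],7.5,s))
E
```

```text
[0.65099309 0.09782243 0.06049501] 0.04931503511463994 [ 0.44241261  0.06287434 -1.49937164] (array([-0.2, -0.2, 28.5]), array([ 0.0019, -0.0005, -0.0008]))
```

View pics/w4.png

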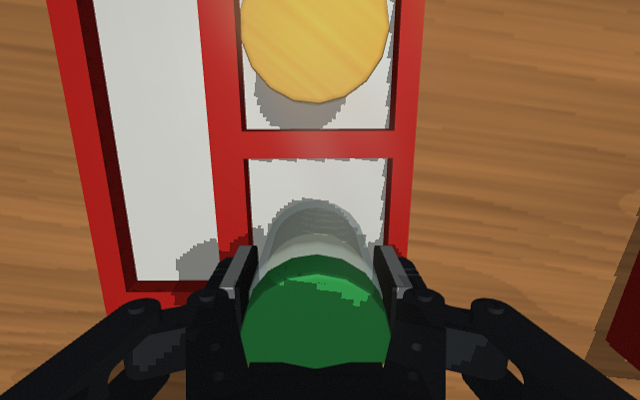

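The gold jar stands in its pocket (around (317,50)). The green jar is centred over the near pocket (248–390). Lowering.

move_arm:
  plan:
    - {"offset":[0,0,10],"twist":[0,0,0]}
    - {"offset":[0,0,18],"twist":[0,0,0]}
    - {"offset":[0,0,23],"twist":[0,0,0]}
    - {"offset":[0,0,25],"twist":[0,0,0]}
    - {"offset":[0,0,26],"twist":[0,0,0]}
    - {"offset":[0,0,27],"twist":[0,0,0]}
    - {"offset":[0,0,28],"twist":[0,0,0]}
    - {"offset":[0,0,28],"twist":[0,0,0]}

```text
time: 12.3
tcp_pos: [0.6499, 0.0983, 0.032]
tool_rot: [0.659, 0.752, 0.0, -0.0]
contact_force: [-2.9, -0.9, 7.5]
finger_gap: 0.0491
gripper_force: 32.8
```

move_arm:
  plan:
    - {"offset":[0,0,0.5],"twist":[0,0,0]}
    - {"offset":[0,0,0.5],"twist":[0,0,0]}

```text
time: 12.5
tcp_pos: [0.6499, 0.0983, 0.032]
tool_rot: [0.659, 0.752, 0.0, 0.0]
contact_force: [-4.1, -1.1, 10.5]
finger_gap: 0.049
gripper_force: 33.2
```

move_arm:
  plan:
    - {"offset":[0,0,-0.5],"twist":[0,0,0]}
    - {"offset":[0,0,-0.5],"twist":[0,0,0]}
    - {"offset":[0,0,-0.5],"twist":[0,0,0]}
    - {"offset":[0,0,-0.5],"twist":[0,0,0]}
    - {"offset":[0,0,-15],"twist":[0,0,0]}
    - {"offset":[0,0,-55],"twist":[0,0,0]}
    - {"offset":[0,0,-100],"twist":[0,0,0]}
    - {"offset":[0,0,-115],"twist":[0,0,0]}
    - {"offset":[-117,-238,-115],"twist":[0,0,0]}
    - {"offset":[-117,-238,-115],"twist":[0,0,0]}
    - {"offset":[-117,-238,-115],"twist":[0,0,0]}
    - {"offset":[-117,-238,-115],"twist":[0,0,0]}
  jaw: 0.85

```text
time: 13.7
tcp_pos: [0.4818, -0.0138, 0.1458]
tool_rot: [0.659, 0.752, -0.0, 0.0]
contact_force: [1.3, -0.3, 0.2]
finger_gap: 0.0728
gripper_force: 0.0
```

```bash
python3 - <<'E'
from h import *
from workcell import *
s=observe(); print(s["tcp_pos"],s["finger_gap"],s["contact_force"],rel([.430,-.049,.1465],8.9,s))
E
```

```text
[ 0.48184937 -0.01376067  0.14579278] 0.07284783138909554 [ 1.27095321 -0.32945293  0.24692339] (array([-28.2, -56. ,  -0.7]), array([-0.0002,  0.0002, -0.0243]))
```

move_arm:
  plan:
    - {"offset":[-28,-56,0],"twist":[0,0,-0.024]}
    - {"offset":[-28,-56,0],"twist":[0,0,-0.024]}
    - {"offset":[-28,-56,0],"twist":[0,0,-0.024]}
    - {"offset":[-28,-56,0],"twist":[0,0,-0.024]}
    - {"offset":[-28,-56,0],"twist":[0,0,-0.024]}
  jaw: 0.75

```text
time: 14.2
tcp_pos: [0.4333, -0.0469, 0.1457]
tool_rot: [0.65, 0.76, 0.001, 0.0]
contact_force: [-0.2, -0.2, -1.0]
finger_gap: 0.0642
gripper_force: 0.0
```

```bash
python3 - <<'E'
from h import *
from workcell import *
c=camera("wrist"); pickle.dump(c,open("w5.pkl","wb"));s=observe(); im=c["frame"].copy()
a=np.radians(8.9)
P=[[.43+np.cos(a)*u-np.sin(a)*v,-.049+np.sin(a)*u+np.cos(a)*v,.046] for u,v in((-.015,-.065),(.015,-.065),(.015,.065),(-.015,.065))]
cv2.polylines(im,[proj(c,P).astype(int)],True,(255,0,255),1)
cv2.imwrite("pics/w5.png",im[:,:,::-1]); print(s["tcp_pos"],s["finger_gap"],proj(c,P).round())
E
```

```text
[ 0.43309299 -0.04681279  0.14553885] 0.06389275669135597 [[291. 283.]
 [330. 283.]
 [333. 105.]
 [287. 105.]]
```

View pics/w5.png

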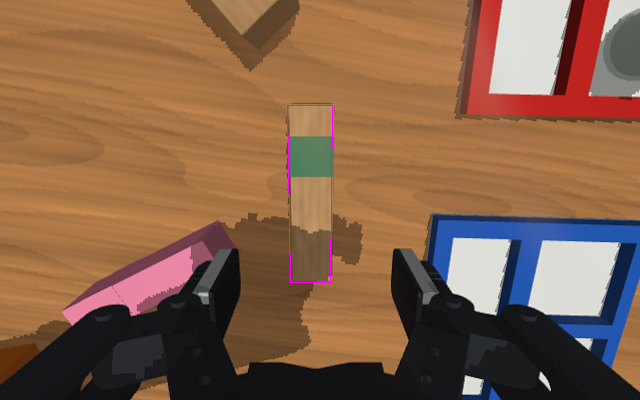

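The projected outline (287–333, 105–283) fits the carton exactly, and the pink box is clear of the left finger. Descending.

move_arm:
  plan:
    - {"offset":[-2,-3,45],"twist":[0,0,0]}
    - {"offset":[-2,-3,90],"twist":[0,0,0]}
    - {"offset":[-2,-3,118],"twist":[0,0,0]}
    - {"offset":[-2,-3,127],"twist":[0,0,0]}
    - {"offset":[-2,-3,127],"twist":[0,0,0]}
    - {"offset":[-2,-3,127],"twist":[0,0,0]}

```text
time: 14.85
tcp_pos: [0.43, -0.0498, 0.0191]
tool_rot: [0.65, 0.76, 0.0, 0.0]
contact_force: [0.2, -0.7, -0.0]
finger_gap: 0.0638
gripper_force: 0.0
```

move_arm:
  plan:
    - {"offset":[0,0,0],"twist":[0,0,0]}
    - {"offset":[0,0,0],"twist":[0,0,0]}
    - {"offset":[0,0,0],"twist":[0,0,0]}
    - {"offset":[0,0,0],"twist":[0,0,0]}
    - {"offset":[0,0,0],"twist":[0,0,0]}
    - {"offset":[0,0,0],"twist":[0,0,0]}
    - {"offset":[0,0,0],"twist":[0,0,0]}
    - {"offset":[0,0,0],"twist":[0,0,0]}
  jaw: 0
  force: 25

```text
time: 15.65
tcp_pos: [0.4298, -0.0506, 0.0195]
tool_rot: [0.65, 0.76, 0.0, 0.001]
contact_force: [-0.6, 0.3, 7.6]
finger_gap: 0.0299
gripper_force: 24.5
```

```bash
python3 - <<'E'
from h import *
from workcell import *
s=observe(); print(s["tcp_pos"],rel([.5614,.1318,s["tcp_pos"][2]+.004],7.8,s))
E
```

```text
[ 0.42977252 -0.05055495  0.01945493] (array([159.9, 158.1,  -3.8]), array([0.0016, 0.0005, 0.0183]))
```

move_arm:
  plan:
    - {"offset":[0,0,-30],"twist":[0,0,0]}
    - {"offset":[0,0,-75],"twist":[0,0,0.018]}
    - {"offset":[20,20,-90],"twist":[0,0,0.018]}
    - {"offset":[50,50,-90],"twist":[0,0,0.018]}
    - {"offset":[82,82,-90],"twist":[0,0,0.018]}
    - {"offset":[114,114,-90],"twist":[0,0,0.018]}
    - {"offset":[144,142,-90],"twist":[0,0,0.018]}
    - {"offset":[160,158,-90],"twist":[0,0,0.018]}
    - {"offset":[160,158,-90],"twist":[0,0,0.018]}
    - {"offset":[160,158,-60],"twist":[0,0,0.018]}
    - {"offset":[160,158,-35],"twist":[0,0,0.018]}
    - {"offset":[160,158,-35],"twist":[0,0,0.018]}

```text
time: 16.85
tcp_pos: [0.558, 0.13, 0.051]
tool_rot: [0.657, 0.754, -0.003, -0.002]
contact_force: [0.1, -0.2, -1.0]
finger_gap: 0.0294
gripper_force: 25.6
```

move_arm:
  plan:
    - {"offset":[0,0,0],"twist":[0,0,0]}
    - {"offset":[0,0,0],"twist":[0,0,0]}

```text
time: 17.05
tcp_pos: [0.5611, 0.132, 0.0548]
tool_rot: [0.657, 0.754, 0.001, 0.0]
contact_force: [-0.5, 0.2, -0.2]
finger_gap: 0.0299
gripper_force: 25.6
```

```bash
python3 - <<'E'
from h import *
from workcell import *
c=camera("wrist"); cv2.imwrite("pics/w6.png",c["frame"][:,:,::-1])
s=observe(); print(s["tcp_pos"],s["finger_gap"],s["contact_force"],rel([.5614,.1318,.0235],7.8,s))
E
```

```text
[0.56115543 0.13212215 0.05487214] 0.029597718426531718 [-0.2581895  -0.04199291 -0.62667043] (array([-0.4,  0.1, 31.4]), array([ 0.0016, -0.0006,  0.0003]))
```

View pics/w6.png

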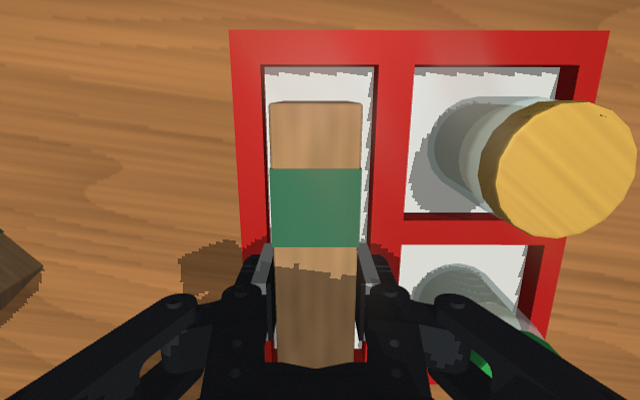

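The carton is lined up in the long pocket (carton 270–362, pocket 263–378), and the gold and green jars stand upright. Lowering.

move_arm:
  plan:
    - {"offset":[0,0,12],"twist":[0,0,0]}
    - {"offset":[0,0,20],"twist":[0,0,0]}
    - {"offset":[0,0,26],"twist":[0,0,0]}
    - {"offset":[0,0,28],"twist":[0,0,0]}
    - {"offset":[0,0,29.5],"twist":[0,0,0]}
    - {"offset":[0,0,30.5],"twist":[0,0,0]}
    - {"offset":[0,0,31.5],"twist":[0,0,0]}
    - {"offset":[0,0,31.5],"twist":[0,0,0]}

```text
time: 17.9
tcp_pos: [0.5601, 0.1322, 0.0235]
tool_rot: [0.657, 0.754, -0.0, 0.0]
contact_force: [-5.1, -2.4, 16.6]
finger_gap: 0.0296
gripper_force: 27.7
```

move_arm:
  plan:
    - {"offset":[0,0,0.5],"twist":[0,0,0]}
    - {"offset":[0,0,0.5],"twist":[0,0,0]}

```text
time: 18.1
tcp_pos: [0.5601, 0.1322, 0.0235]
tool_rot: [0.657, 0.754, -0.0, 0.0]
contact_force: [-7.3, -2.0, 20.6]
finger_gap: 0.0296
gripper_force: 28.3
```

move_arm:
  plan:
    - {"offset":[0,0,-1],"twist":[0,0,0]}
    - {"offset":[0,0,-1],"twist":[0,0,0]}
    - {"offset":[0,0,-1],"twist":[0,0,0]}
    - {"offset":[0,0,-1],"twist":[0,0,0]}
    - {"offset":[0,0,-15],"twist":[0,0,0]}
    - {"offset":[0,0,-55],"twist":[0,0,0]}
    - {"offset":[0,0,-100],"twist":[0,0,0]}
    - {"offset":[0,0,-122],"twist":[0,0,0]}
    - {"offset":[263,-80,-122],"twist":[0,0,0]}
    - {"offset":[263,-80,-122],"twist":[0,0,0]}
    - {"offset":[263,-80,-122],"twist":[0,0,0]}
    - {"offset":[263,-80,-122],"twist":[0,0,0]}
  jaw: 0.6

```text
time: 19.3
tcp_pos: [0.4758, 0.3153, 0.1447]
tool_rot: [0.657, 0.754, 0.0, -0.0]
contact_force: [1.0, 1.4, 0.2]
finger_gap: 0.0511
gripper_force: 0.0
```

```bash
python3 - <<'E'
from h import *
from workcell import *
s=observe(); print(s["tcp_pos"],s["finger_gap"],s["contact_force"],rel([.446,.382,.1415],7.1,s))
E
```

```text
[0.47581829 0.31531025 0.14465216] 0.05113840453211657 [1.02877055 1.36492382 0.1500368 ] (array([ 70.1, -20.5,   3.2]), array([ 0.0003, -0.0009,  0.0125]))
```

move_arm:
  plan:
    - {"offset":[70,-20,3],"twist":[0,0,0.012]}
    - {"offset":[70,-20,3],"twist":[0,0,0.012]}
    - {"offset":[70,-20,3],"twist":[0,0,0.012]}
    - {"offset":[70,-20,3],"twist":[0,0,0.012]}
    - {"offset":[70,-20,3],"twist":[0,0,0.012]}
    - {"offset":[70,-20,3],"twist":[0,0,0.012]}
  jaw: 1

```text
time: 19.9
tcp_pos: [0.4484, 0.3787, 0.1406]
tool_rot: [0.663, 0.749, -0.0, 0.0]
contact_force: [0.4, -0.4, 0.3]
finger_gap: 0.0855
gripper_force: 0.0
```

```bash
python3 - <<'E'
from h import *
from workcell import *
c=camera("wrist"); cv2.imwrite("pics/w7.png",c["frame"][:,:,::-1])
s=observe(); print(s["tcp_pos"],s["finger_gap"],proj(c,[[.446,.382,.076]]),rel([.446,.382,.0275],7.1,s))
E
```

```text
[0.44825475 0.37891103 0.14062601] 0.085601919822939 [[312.44347712 208.39446224]] (array([  3.4,  -1.8, 113.1]), array([-0.0004,  0.0002, -0.0013]))
```

View pics/w7.png

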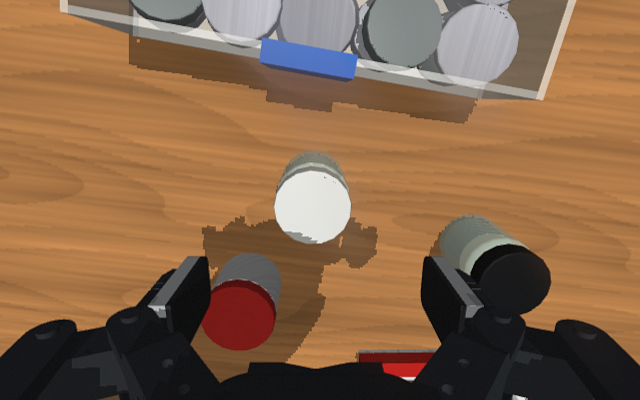

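White lid is at (312,205), against a predicted (312,208). The tin, black jar and tub are clear of the fingers.

move_arm:
  plan:
    - {"offset":[5,-2,40],"twist":[0,0,0]}
    - {"offset":[5,-2,80],"twist":[0,0,0]}
    - {"offset":[5,-2,105],"twist":[0,0,0]}
    - {"offset":[5,-2,113],"twist":[0,0,0]}
    - {"offset":[5,-2,113],"twist":[0,0,0]}
    - {"offset":[5,-2,113],"twist":[0,0,0]}

```text
time: 20.55
tcp_pos: [0.4454, 0.3856, 0.0287]
tool_rot: [0.662, 0.75, 0.001, -0.0]
contact_force: [0.5, 0.3, 0.5]
finger_gap: 0.0853
gripper_force: 0.0
```

move_arm:
  plan:
    - {"offset":[0,0,0],"twist":[0,0,0]}
    - {"offset":[0,0,0],"twist":[0,0,0]}
    - {"offset":[0,0,0],"twist":[0,0,0]}
    - {"offset":[0,0,0],"twist":[0,0,0]}
    - {"offset":[0,0,0],"twist":[0,0,0]}
    - {"offset":[0,0,0],"twist":[0,0,0]}
    - {"offset":[0,0,0],"twist":[0,0,0]}
    - {"offset":[0,0,0],"twist":[0,0,0]}
  jaw: 0
  force: 30

```text
time: 21.35
tcp_pos: [0.4451, 0.3855, 0.0287]
tool_rot: [0.662, 0.75, 0.001, -0.0]
contact_force: [-0.2, -1.3, 4.7]
finger_gap: 0.0493
gripper_force: 30.3
```

```bash
python3 - <<'E'
from h import *
from workcell import *
s=observe(); print(s["tcp_pos"],rel([.6647,-.0916,s["tcp_pos"][2]+.004],7.1,s))
E
```

```text
[0.44513056 0.38548854 0.02873761] (array([-500.7,  158.5,   -4.4]), array([ 0.0011, -0.0011,  0.0009]))
```

move_arm:
  plan:
    - {"offset":[0,0,-30],"twist":[0,0,0]}
    - {"offset":[0,0,-75],"twist":[0,0,0]}
    - {"offset":[0,0,-120],"twist":[0,0,0]}
    - {"offset":[-20,6,-140],"twist":[0,0,0]}
    - {"offset":[-60,19,-140],"twist":[0,0,0]}
    - {"offset":[-105,33,-140],"twist":[0,0,0]}
    - {"offset":[-150,47,-140],"twist":[0,0,0]}
    - {"offset":[-195,62,-140],"twist":[0,0,0]}
    - {"offset":[-240,76,-140],"twist":[0,0,0]}
    - {"offset":[-285,90,-140],"twist":[0,0,0]}
    - {"offset":[-330,104,-140],"twist":[0,0,0]}
    - {"offset":[-375,119,-140],"twist":[0,0,0]}

```text
time: 22.55
tcp_pos: [0.6098, 0.0258, 0.1677]
tool_rot: [0.662, 0.75, -0.0, -0.0]
contact_force: [1.4, 0.8, -1.6]
finger_gap: 0.0495
gripper_force: 32.1
```

move_arm:
  plan:
    - {"offset":[-45,14,0],"twist":[0,0,0]}
    - {"offset":[-85,27,0],"twist":[0,0,0]}
    - {"offset":[-115,36,0],"twist":[0,0,0]}
    - {"offset":[-126,39,0],"twist":[0,0,0]}
    - {"offset":[-126,39,0],"twist":[0,0,0]}
    - {"offset":[-126,39,30],"twist":[0,0,0]}
    - {"offset":[-126,39,70],"twist":[0,0,0]}
    - {"offset":[-126,39,98],"twist":[0,0,0]}
    - {"offset":[-126,39,108],"twist":[0,0,0]}
    - {"offset":[-126,39,108],"twist":[0,0,0]}
    - {"offset":[-126,39,108],"twist":[0,0,0]}

```text
time: 23.65
tcp_pos: [0.6647, -0.091, 0.0608]
tool_rot: [0.661, 0.75, 0.001, 0.0]
contact_force: [-0.0, 0.0, -0.9]
finger_gap: 0.0489
gripper_force: 32.1
```

```bash
python3 - <<'E'
from h import *
from workcell import *
c=camera("wrist"); cv2.imwrite("pics/w8.png",c["frame"][:,:,::-1])
s=observe(); print(s["tcp_pos"],s["finger_gap"],s["contact_force"],rel([.6647,-.0916,.0327],7.1,s))
E
```

```text
[ 0.665007   -0.09142171  0.06121427] 0.048909467366624174 [ 0.2264512   0.39595676 -1.63709007] (array([-0.1, -0.4, 28.5]), array([ 0.0023, -0.0003,  0.0018]))
```

View pics/w8.png

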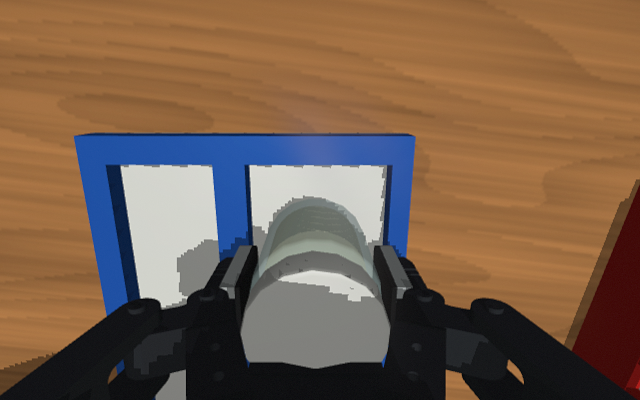

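The white jar is centred over the blue +y square pocket (248–390). Lowering.

move_arm:
  plan:
    - {"offset":[-2,0,10],"twist":[0,0,0]}
    - {"offset":[-2,0,18],"twist":[0,0,0]}
    - {"offset":[-2,0,23],"twist":[0,0,0]}
    - {"offset":[-2,0,25],"twist":[0,0,0]}
    - {"offset":[-2,0,26],"twist":[0,0,0]}
    - {"offset":[-2,0,27],"twist":[0,0,0]}
    - {"offset":[-2,0,28],"twist":[0,0,0]}
    - {"offset":[-2,0,28],"twist":[0,0,0]}

```text
time: 24.5
tcp_pos: [0.6638, -0.0943, 0.0328]
tool_rot: [0.662, 0.75, -0.0, -0.0]
contact_force: [-5.4, 1.2, 9.6]
finger_gap: 0.0494
gripper_force: 33.2
```

move_arm:
  plan:
    - {"offset":[0,0,0.5],"twist":[0,0,0]}
    - {"offset":[0,0,0.5],"twist":[0,0,0]}

```text
time: 24.7
tcp_pos: [0.6638, -0.0943, 0.0328]
tool_rot: [0.662, 0.75, -0.0, 0.0]
contact_force: [-7.2, -0.1, 13.5]
finger_gap: 0.0495
gripper_force: 33.6
```

move_arm:
  plan:
    - {"offset":[0,0,-0.5],"twist":[0,0,0]}
    - {"offset":[0,0,-0.5],"twist":[0,0,0]}
    - {"offset":[0,0,-0.5],"twist":[0,0,0]}
    - {"offset":[0,0,-0.5],"twist":[0,0,0]}
    - {"offset":[0,0,-15],"twist":[0,0,0]}
    - {"offset":[0,0,-55],"twist":[0,0,0]}
    - {"offset":[0,0,-100],"twist":[0,0,0]}
    - {"offset":[0,0,-115],"twist":[0,0,0]}
    - {"offset":[409,-214,-115],"twist":[0,0,0]}
    - {"offset":[409,-214,-115],"twist":[0,0,0]}
    - {"offset":[409,-214,-115],"twist":[0,0,0]}
    - {"offset":[409,-214,-115],"twist":[0,0,0]}
  jaw: 0.85

```text
time: 25.9
tcp_pos: [0.5489, 0.0713, 0.1465]
tool_rot: [0.662, 0.75, 0.0, -0.0]
contact_force: [-0.4, 0.2, -0.4]
finger_gap: 0.0723
gripper_force: 0.0
```

```bash
python3 - <<'E'
from h import *
from workcell import *
s=observe(); print(s["tcp_pos"],s["finger_gap"],s["contact_force"],rel([.4015,.286,.1415],7.1,s))
E
```

```text
[0.54885041 0.07132416 0.14654589] 0.07228323091342874 [-0.35673487  0.22999345 -0.44489277] (array([ 231.3, -119.5,    5.1]), array([ 0.0003, -0.0005,  0.0007]))
```

move_arm:
  plan:
    - {"offset":[231,-119,5],"twist":[0,0,0]}
    - {"offset":[231,-119,5],"twist":[0,0,0]}
    - {"offset":[231,-119,5],"twist":[0,0,0]}
    - {"offset":[231,-119,5],"twist":[0,0,0]}
    - {"offset":[231,-119,5],"twist":[0,0,0]}
    - {"offset":[231,-119,5],"twist":[0,0,0]}
    - {"offset":[231,-119,5],"twist":[0,0,0]}
    - {"offset":[231,-119,5],"twist":[0,0,0]}
  jaw: 1

```text
time: 26.7
tcp_pos: [0.404, 0.2832, 0.1411]
tool_rot: [0.662, 0.75, -0.0, 0.0]
contact_force: [0.5, -0.6, -0.6]
finger_gap: 0.0855
gripper_force: 0.0
```

```bash
python3 - <<'E'
from h import *
from workcell import *
c=camera("wrist"); cv2.imwrite("pics/w9.png",c["frame"][:,:,::-1])
s=observe(); h=cv2.cvtColor(c["frame"],cv2.COLOR_RGB2HSV).astype(int); H=(h[...,0]+90)%180-90
ce,a,_=blob(((abs(H)<9)&(h[...,1]>150)&(h[...,2]>60)).astype(np.uint8),(316,207),60)
p=ray(c,ce,.058); print(s["tcp_pos"],s["finger_gap"],ce,a,p,rel([p[0],p[1],.021],7.1,s),rel([.4015,.286,.021],7.1,s))
E
```

```text
[0.40442403 0.2826264  0.14100179] 0.08520616580702453 [313.05818464 199.55217223] 5156 [0.40184953 0.28669585 0.058     ] (array([  4.4,  -2. , 120. ]), array([-0.0003,  0.0008, -0.0014])) (array([  3.8,  -2.5, 120. ]), array([-0.0003,  0.0008, -0.0014]))
```

View pics/w9.png

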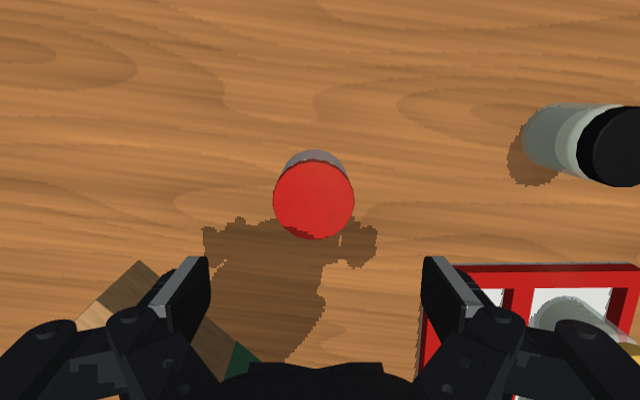

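The tin is at (313,200), matching the earlier estimate, and the large carton's corner at (140,262) is clear of the finger. Descending.

move_arm:
  plan:
    - {"offset":[4.5,-2,40],"twist":[0,0,0]}
    - {"offset":[4.5,-2,80],"twist":[0,0,0]}
    - {"offset":[4.5,-2,110],"twist":[0,0,0]}
    - {"offset":[4.5,-2,120],"twist":[0,0,0]}
    - {"offset":[4.5,-2,120],"twist":[0,0,0]}
    - {"offset":[4.5,-2,120],"twist":[0,0,0]}

```text
time: 27.35
tcp_pos: [0.4016, 0.2884, 0.0219]
tool_rot: [0.662, 0.749, 0.0, -0.0]
contact_force: [-0.6, -0.5, -0.0]
finger_gap: 0.0855
gripper_force: 0.0
```

move_arm:
  plan:
    - {"offset":[0,0,0],"twist":[0,0,0]}
    - {"offset":[0,0,0],"twist":[0,0,0]}
    - {"offset":[0,0,0],"twist":[0,0,0]}
    - {"offset":[0,0,0],"twist":[0,0,0]}
    - {"offset":[0,0,0],"twist":[0,0,0]}
    - {"offset":[0,0,0],"twist":[0,0,0]}
    - {"offset":[0,0,0],"twist":[0,0,0]}
    - {"offset":[0,0,0],"twist":[0,0,0]}
  jaw: 0

```text
time: 28.15
tcp_pos: [0.4014, 0.2889, 0.0223]
tool_rot: [0.662, 0.75, 0.001, 0.0]
contact_force: [0.1, -0.8, 7.5]
finger_gap: 0.054
gripper_force: 30.2
```

```bash
python3 - <<'E'
from h import *
from workcell import *
s=observe(); print(s["tcp_pos"],rel([.6755,-.185,s["tcp_pos"][2]+.004],7.1,s))
E
```

```text
[0.40137045 0.28886957 0.02227646] (array([-504.3,  213.1,   -4.1]), array([ 0.0017, -0.001 ,  0.0008]))
```

move_arm:
  plan:
    - {"offset":[0,0,-30],"twist":[0,0,0]}
    - {"offset":[0,0,-75],"twist":[0,0,0]}
    - {"offset":[0,0,-120],"twist":[0,0,0]}
    - {"offset":[-20,8,-145],"twist":[0,0,0]}
    - {"offset":[-57,24,-145],"twist":[0,0,0]}
    - {"offset":[-100,42,-145],"twist":[0,0,0]}
    - {"offset":[-143,60,-145],"twist":[0,0,0]}
    - {"offset":[-186,79,-145],"twist":[0,0,0]}
    - {"offset":[-229,97,-145],"twist":[0,0,0]}
    - {"offset":[-272,115,-145],"twist":[0,0,0]}
    - {"offset":[-315,133,-145],"twist":[0,0,0]}
    - {"offset":[-358,151,-145],"twist":[0,0,0]}

```text
time: 29.35
tcp_pos: [0.5956, -0.0498, 0.1664]
tool_rot: [0.662, 0.75, -0.0, -0.0]
contact_force: [0.8, 1.1, -1.4]
finger_gap: 0.0541
gripper_force: 32.7
```

move_arm:
  plan:
    - {"offset":[-43,18,0],"twist":[0,0,0]}
    - {"offset":[-86,36,0],"twist":[0,0,0]}
    - {"offset":[-125,53,0],"twist":[0,0,0]}
    - {"offset":[-146,62,0],"twist":[0,0,0]}
    - {"offset":[-146,62,0],"twist":[0,0,0]}
    - {"offset":[-146,62,0],"twist":[0,0,0]}
    - {"offset":[-146,62,30],"twist":[0,0,0]}
    - {"offset":[-146,62,70],"twist":[0,0,0]}
    - {"offset":[-146,62,100],"twist":[0,0,0]}
    - {"offset":[-146,62,113],"twist":[0,0,0]}
    - {"offset":[-146,62,113],"twist":[0,0,0]}
    - {"offset":[-146,62,113],"twist":[0,0,0]}

```text
time: 30.55
tcp_pos: [0.6757, -0.1841, 0.0543]
tool_rot: [0.661, 0.75, 0.001, 0.0]
contact_force: [0.1, -0.1, -1.6]
finger_gap: 0.0542
gripper_force: 32.6
```

```bash
python3 - <<'E'
from h import *
from workcell import *
c=camera("wrist"); cv2.imwrite("pics/w10.png",c["frame"][:,:,::-1])
s=observe(); print(s["tcp_pos"],s["finger_gap"],s["contact_force"],rel([.6755,-.185,.0263],7.1,s))
E
```

```text
[ 0.67604795 -0.18444533  0.0548621 ] 0.054136599117831814 [-0.13643532 -0.61278298 -1.61826342] (array([-0.5, -0.7, 28.6]), array([0.0024, 0.0002, 0.0016]))
```

View pics/w10.png

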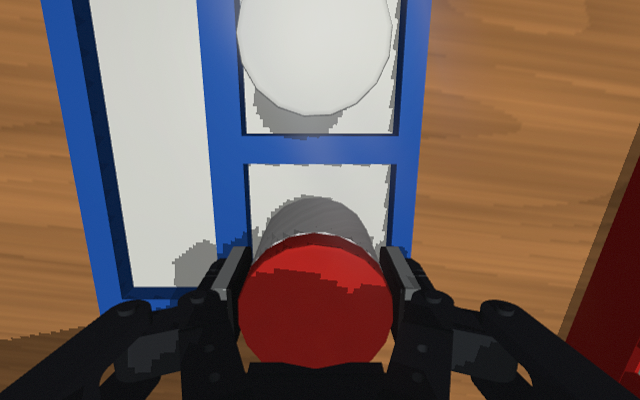

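The white jar stands in its pocket, and the tin is centred over the last pocket (248–392). Lowering.

move_arm:
  plan:
    - {"offset":[-1,0,10],"twist":[0,0,0]}
    - {"offset":[-1,0,18],"twist":[0,0,0]}
    - {"offset":[-1,0,23],"twist":[0,0,0]}
    - {"offset":[-1,0,25],"twist":[0,0,0]}
    - {"offset":[-1,0,26],"twist":[0,0,0]}
    - {"offset":[-1,0,27],"twist":[0,0,0]}
    - {"offset":[-1,0,28],"twist":[0,0,0]}
    - {"offset":[-1,0,28],"twist":[0,0,0]}

```text
time: 31.4
tcp_pos: [0.6745, -0.186, 0.0264]
tool_rot: [0.662, 0.75, -0.0, -0.0]
contact_force: [-6.8, 0.8, 10.5]
finger_gap: 0.054
gripper_force: 33.6
```

move_arm:
  plan:
    - {"offset":[0,0,0.5],"twist":[0,0,0]}
    - {"offset":[0,0,0.5],"twist":[0,0,0]}

```text
time: 31.6
tcp_pos: [0.6745, -0.186, 0.0264]
tool_rot: [0.662, 0.75, -0.0, -0.0]
contact_force: [-6.8, 0.7, 13.7]
finger_gap: 0.054
gripper_force: 33.9
```

Release, rise and back away so the top camera sees the trays.

move_arm:
  plan:
    - {"offset":[0,0,-0.5],"twist":[0,0,0]}
    - {"offset":[0,0,-0.5],"twist":[0,0,0]}
    - {"offset":[0,0,-0.5],"twist":[0,0,0]}
    - {"offset":[0,0,-0.5],"twist":[0,0,0]}
    - {"offset":[0,0,-15],"twist":[0,0,0]}
    - {"offset":[0,0,-55],"twist":[0,0,0]}
    - {"offset":[0,0,-100],"twist":[0,0,0]}
    - {"offset":[0,0,-145],"twist":[0,0,0]}
    - {"offset":[-150,-150,-160],"twist":[0,0,0]}
    - {"offset":[-150,-150,-160],"twist":[0,0,0]}
    - {"offset":[-150,-150,-160],"twist":[0,0,0]}
    - {"offset":[-150,-150,-160],"twist":[0,0,0]}
  jaw: 0.85

```text
time: 32.8
tcp_pos: [0.5515, -0.3449, 0.1848]
tool_rot: [0.661, 0.75, -0.0, 0.0]
contact_force: [-0.7, -0.7, -0.3]
finger_gap: 0.0726
gripper_force: 0.0
```

move_arm:
  plan:
    - {"offset":[-70,-100,0],"twist":[0,0,0]}
    - {"offset":[-70,-100,0],"twist":[0,0,0]}
    - {"offset":[-70,-100,0],"twist":[0,0,0]}
    - {"offset":[-70,-100,0],"twist":[0,0,0]}
    - {"offset":[-70,-100,0],"twist":[0,0,0]}

```text
time: 33.3
tcp_pos: [0.4623, -0.4254, 0.1843]
tool_rot: [0.662, 0.75, 0.0, 0.0]
contact_force: [0.6, 0.2, -0.1]
finger_gap: 0.0724
gripper_force: 0.0
```

```bash
python3 - <<'E'
from h import *
from workcell import *
t=camera("top")["frame"][60:250,150:480]; s=camera("side")["frame"][70:330,170:430]
a=cv2.resize(t,(500,288),interpolation=2); b=cv2.resize(s,(288,288),interpolation=2)
cv2.imwrite("pics/end.png",np.hstack([a,b])[:,:,::-1]); o=observe(); print(o["tcp_pos"],o["time"],o["contact_force"],o["finger_gap"])
E
```

```text
[ 0.46367012 -0.42396999  0.18407398] 33.4 [ 0.25067217 -0.37858432 -0.28657855] 0.0727447653520924
```

View pics/end.png

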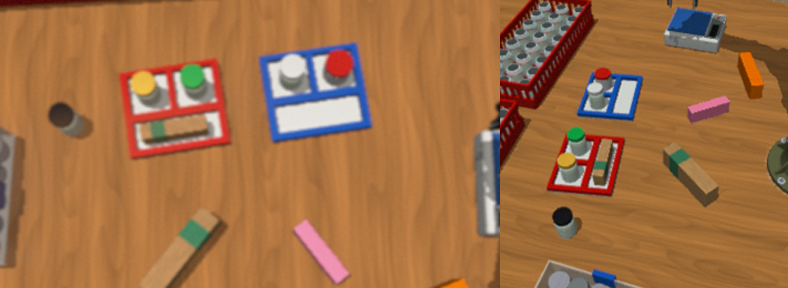

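The red tray holds gold (144,83), green (192,80) and the carton lying flat (175,130). The blue tray holds white (292,70) and the tin (340,65). All stand upright, and the black jar, scale and tub have not moved.

```bash
python3 -c "
from workcell import *
print(hand_in())"
```

```text
the job is handed in; nothing more can be done
None
```

Both kits are made up and handed in: the red tray has the gold jar, green jar and carton, and the blue tray has the white jar and tin. It took about 33 s, and the final pictures showed everything standing as asked; no verdict came back at hand-in.

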